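# Put the last piping nozzle away and snap its case shut

## Task

Decorating is over: stand the last piping nozzle over the empty post in its case, then swing the lid down and press it home at its two front catches until each has snapped and the lid lies flush. Do not force the thin lid, it cracks under a hard push, and leave the other nozzles and the things around the case where they are.

Things in the scene. Friction and masses are not known exactly. Their poses are not given: they have to be found in the camera images.
- case: the white plastic nozzle case, on a non-slip mat that holds it fast: a tray 134 mm deep (its x) by 250 mm wide (its y) and 34 mm high, walls and floor 3 mm thick; origin: centre of its underside. Front (catches) at -x; lid hinge along y at x = +67, z = 34 mm. Four nozzle places at x = -18, y = -78, -26, 26, 78 mm: three hold a nozzle, one shows its bare post
- post: the bare post in the one empty place: a white stud 14 mm in diameter at the foot, 14 mm high, narrowing to the top; origin at its foot, on the case's inner floor (3 mm above the table), z up
- nozzle: the last piping nozzle, steel, standing on its wide end on the table: a hollow cone 42 mm high, open below, outer diameter 27 mm over the lowest 6 mm (inside 23 mm) and narrowing to 10 mm at the tip; 20 to 45 g; origin at the centre of its wide underside, z towards the tip
- lid (a joint): opening angle of the lid about its hinge, rad: 0 when shut and flush, 1.57 upright, stop at 1.95; it starts open at 1.55 to 1.9. The hinge is tight: the lid stays wherever it is left and takes 1 to 2 N at the front edge to swing. Swung down, it meets its two catches at about 0.04
- lid_edge (a point): middle of the lid's front edge, on its outer face: 134 mm from the hinge axis along the lid and 22 mm to its outer side (56 mm above the table when shut). The lid is a clear plastic tray upside down, 134 x 250 mm, 22 mm high, walls 2.5 mm. Axes: x from front edge to hinge, y along the hinge, z out of the outer face (up when shut)
- press_left (a point): where to press: point on the lid's outer face behind the +y catch, 12 mm in from the front edge, 85 mm to +y of its middle; axes as lid_edge. Unsnapped it rests some 5 mm above its flush height (56 mm over the case's underside). The push climbs unevenly to a peak of 8 to 15 N about 1.5 mm before home, more than halves as the catch snaps over, then meets the hard rim; 18 N crack the lid
- press_right (a point): the same point at the -y catch, 85 mm to -y of the middle. A catch is a sprung plastic tongue, 26 mm wide, hanging from the lid's front edge, that rides over a small ledge on the case's front wall and snaps under it; let go too early, it springs up again. The thin lid twists, so each catch is pressed home by itself
- nozzle_a: a nozzle already standing in the case, steel cone 27 mm across at the foot and 41 mm high with a fine tip; origin at the centre of its underside
- nozzle_b: another one, 36 mm high with a wide tip
- nozzle_c: another one, 39 mm high with a medium tip
- mug: bystander: empty glass mug, 76 mm across and 95 mm high; origin at the centre of its underside, handle at its +y
- sprinkles: bystander: sprinkles jar, 52 mm across and 85 mm high; origin at the centre of its underside
- plate: bystander: square white plate, 165 mm wide and 9 mm high; origin at the centre of its underside
- cupcake: bystander: cupcake standing on the plate, 66 mm across and about 65 mm high; origin at the centre of its underside
- coupler: bystander: white plastic coupler ring, 34 mm across, 16 mm high; origin at the centre of its underside
- cutter: bystander: plunger cutter, a steel cup 42 mm across with a knob on top, 58 mm high; origin at the centre of its underside

How it is judged:
By the outcome, as a careful person would: the job done as asked, in the order asked, and still so for the second after the job is handed in, with the robot touching nothing.
It also fails if it takes over 67 s, if anything falls off the work surface, if the arm or the gripper's body presses on something with over 40 N, if the wrist force passes 120 N, or if a joint passes its speed limit or range.

## Robot

A 6-joint arm with a two-finger parallel gripper is mounted at the origin on the work surface. World frame = base frame: x ahead of the robot, y to its left, z up, the work surface at z = 0. Lengths are in m, angles in degrees, forces in N, time in s.
With the tool pointing down it reaches from about 0.4 to 0.825 m from the base axis. Payload 7 kg.
Tool frame: the origin (TCP) lies midway between the tips of the shut fingers; the grasp point (between the pads) lies r.tcp_to_grasp behind it (r.tcp_to_grasp is the distance from the TCP to the grasp point, in m); x points along the fingers, y is the direction in which the jaws open and shut, and the axes are right-handed (so a half turn about x gives the same grasp; the last joint's range is limited). The gripper opens to 88 mm and grips with 3 to 60 N. Pads are 19 mm wide; open, the fingers measure 130 mm over their backs; the gripper's body (78 mm by 193 mm) begins 47 mm behind the grasp point.
Start: joints at [-56.201, 20.546, 0.682, 0, -70.136, -16.507], TCP at [0.201, -0.644, 0.198] pointing down, gripper open.
Joint ranges: [-176.03, 176.03], [-82.01, 121.73], [-58.28, 71.71], [-173.87, 95.51], [-174.79, -0.11], [-173.66, 173.66]. Speed limits (degrees/s): [136.94, 136.94, 172.46, 180, 180, 180].

## Interface

Orientations are given as [roll, pitch, yaw] about the fixed x, y, z axes, in that order (R = Rz(yaw) Ry(pitch) Rx(roll)).
In Python, from plant import r gives the robot as it stands.
- The arm moves only by the tool carry_out, never from a script. Its argument "moves" is a list of rows, each a list of 7 numbers: the shift along the world's x, y, z in mm, then the turn, a rotation vector about the world's x, y, z in rad, then the opening in per cent of the stroke, from 0 (shut) to 100 (fully open). In form: [[x, y, z, wx, wy, wz, claw], ...]. A call has 1 to 5 rows; each row is the pose to reach, as a shift and turn from the pose commanded when the call began; what a row does not reach only later rows make up. A row lasts 1/10 s, in which the tool goes at most 50 mm and 8.59 degrees, less where a joint would pass 70% of its speed; a pose out of reach is approached as far as the arm can. A call with a gripper value outside its range is refused whole. The fingers move at their own pace and stop on an object; "squeeze" is the grip in N (left out, the last holds). Time passes only in rows, so rows that repeat a pose let the fingers close. It gives the time, the measured TCP pose, the force and the opening at its end, in the units of the state.
- r.get_state(): the state, without advancing time (a new reading comes with each control period).
- r.capture(name): name is "side" or "top"; returns the picture (420x560x3 uint8, blue, green, red); there is no depth.
- r.camera_params(name): a dict with "K" (3x3 intrinsics, pixels), "D" ([k1, k2, p1, p2, k3] as OpenCV has them; the pictures are not rectified), "rvec" (rotation vector, rad) and "tvec" (3), from world to camera coordinates, as OpenCV has them. Camera axes: x right, y down, z forward; pixel columns grow to the right and rows downward; lengths in m; the calibration is good to about 2 mm. A picture is of the moment at which its call begins. camera_params takes no time and is no camera call.
- r.close_job(): hands the job in, once; it reports no verdict.
The state is a dict: "time_s": time; "joints": joint angles; "qd": joint speeds; "joint_torque": joint torques, N m; "tcp_pos": TCP position; "eef_rot": TCP orientation; "contact_force": force on the tool from outside, world axes, zero at the start; "moment": the same for the moment, N m; "gripper_width": finger opening in m.
Only numpy, scipy, OpenCV 4.12 (cv2) and the standard library are available. Lean on these libraries where they do the work, as an engineer would, in place of code of your own. Each camera call takes 0.05 s, during which the arm holds its last target. There are 200 camera calls.

## Working session

There is one attempt and no reset: what is moved stays moved. The work goes in short steps, Python scripts to look and compute and a tool call to move; the robot and the scene stay as the last step left them, time stands still between calls to the robot, and variables do not carry over. Pictures are saved under pics/ and viewed, about 8 in all and at most 12, crops included, and the job is handed in when it is done.

Besides the shell and the picture viewer there is one more tool, called after "Emit:" as name(argument=value, ...), one argument or row to a line, values as JSON. carry_out: Moves the arm, as the interface text tells. Its arguments: {"type":"object","properties":{"moves":{"type":"array"},"squeeze":{"type":"number"}},"required":["moves"]}

```bash
mkdir -p pics; ls
cat > h.py <<'E'
import numpy as np, cv2
from plant import r
def P(n):
    c=r.camera_params(n); return np.array(c["K"],float),np.array(c["D"],float),cv2.Rodrigues(np.array(c["rvec"],float))[0],np.array(c["tvec"],float).ravel()
def ray(n,uv):
    K,D,R,t=P(n); q=cv2.undistortPoints(np.array([[uv]],float),K,D).ravel()
    d=R.T@np.array([q[0],q[1],1]); return -R.T@t,d/np.linalg.norm(d)
def onz(n,uv,z):
    o,d=ray(n,uv); return o+d*(z-o[2])/d[2]
def tri(u1,u2,a="side",b="top"):
    o1,d1=ray(a,u1);o2,d2=ray(b,u2)
    s=np.linalg.lstsq(np.c_[d1,-d2],o2-o1,rcond=None)[0]
    p,q=o1+d1*s[0],o2+d2*s[1]; return (p+q)/2,np.linalg.norm(p-q)
def proj(n,p):
    K,D,R,t=P(n); return cv2.projectPoints(np.atleast_2d(np.array(p,float)),R,t,K,D)[0].reshape(-1,2)
E
python3 - <<'E'
from h import *
np.set_printoptions(precision=3,suppress=True)
for n in("side","top"):
    cv2.imwrite(f"pics/{n}0.png",r.capture(n)); K,D,R,t=P(n); print(n,-R.T@t,R[2],K[0,0])
s=r.get_state();print(s,r.tcp_to_grasp)
E
```

```text
pics
side [0.41  0.959 0.72 ] [ 0.117 -0.821 -0.559] 506.4723560457836
top [ 0.339 -0.006  1.055] [ 0.181 -0.01  -0.984] 422.247792422618
{'time_s': 0.1, 'joints': array([-56.202,  20.588,   0.641,  -0.018, -70.137, -16.506]), 'qd': array([0.073, 0.02 , 0.122, 0.032, 0.047, 0.053]), 'joint_torque': array([ -0.002, -58.416,  29.375,   7.016,   0.01 ,  -0.   ]), 'tcp_pos': array([ 0.2  , -0.644,  0.198]), 'eef_rot': array([ 94.95 ,  89.914, 112.236]), 'contact_force': array([ 0.444,  0.416, -0.471]), 'moment': array([0.001, 0.003, 0.035]), 'gripper_width': 0.08765866508768028} 0.0188
```

View pics/top0.png

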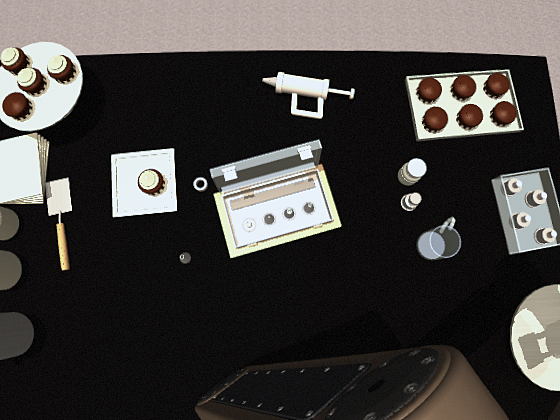

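View pics/side0.png

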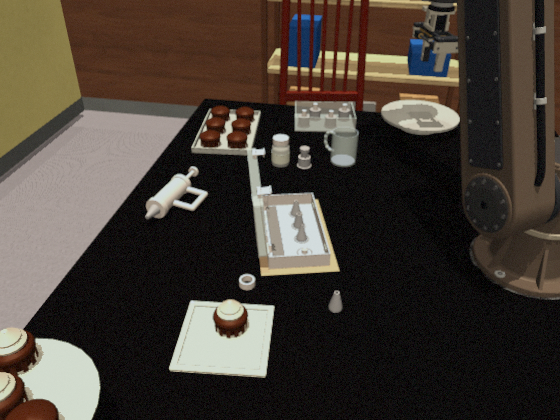

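Top: the loose nozzle is at (185,258), the bare post at about (249,225), and the three stored nozzles at (268,219), (289,212) and (308,209). The lid stands open behind the case. Side: the nozzle is at (336,300). I'll zoom in for exact pixels.

Run:
```python
import cv2,numpy as np
a=cv2.imread("pics/top0.png")[130:270,170:350]; b=cv2.imread("pics/side0.png")[140:320,235:355]
A=cv2.resize(a,None,fx=2.7,fy=2.7,interpolation=cv2.INTER_CUBIC);B=cv2.resize(b,None,fx=2.5,fy=2.5,interpolation=cv2.INTER_CUBIC)
C=np.zeros((460,800,3),np.uint8);C[:A.shape[0],:A.shape[1]]=A;C[:450,490:790]=B
cv2.imwrite("pics/z0.png",C)
```

```text
(no output)
```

View pics/z0.png

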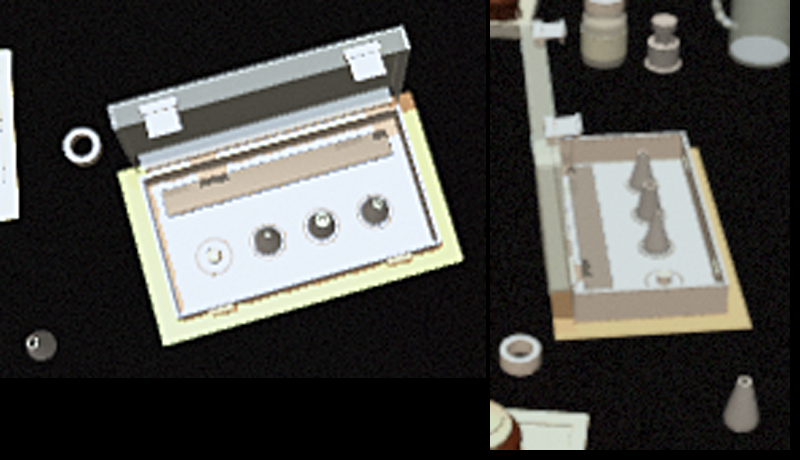

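The zoom shows the post ring at crop (214,256), which is the +y end place. The loose nozzle's base circle is at (41,345), and the case front rim runs from (180,318) to (440,245).

Run:
```python
from h import *
np.set_printoptions(precision=4,suppress=True)
T=lambda x,y:((x+.5)/2.7+169.5,(y+.5)/2.7+129.5); S=lambda x,y:((x-490+.5)/2.5+234.5,(y+.5)/2.5+139.5)
im=cv2.imread("pics/top0.png"); g=im.max(2); m=np.zeros_like(g); m[245:272,174:198]=(g[245:272,174:198]>45)*255
c=max(cv2.findContours(m,0,1)[0],key=cv2.contourArea); (u,v),rad=cv2.minEnclosingCircle(c); print("blob",u,v,rad)
print("noz base",onz("top",(u,v),.003), "diam", np.linalg.norm(onz("top",(u+rad,v),.003)-onz("top",(u-rad,v),.003)))
print("noz tip",tri(S(744,380.5),T(33,342)))
print("noz side bottom",onz("side",S(742,430),0))
fl,fr,bl,br=[onz("top",T(*p),.034) for p in((180,318),(440,245),(145,180),(403,105))]
print(fl,fr,bl,br,np.linalg.norm(fl-fr),np.linalg.norm(bl-br),np.linalg.norm(fl-bl)); d=fl-fr; print("yaw",np.degrees(np.arctan2(-d[0],d[1])))
d=bl-br; print("yaw",np.degrees(np.arctan2(-d[0],d[1])))
print("ring",onz("top",T(214,256),.003),"ring side",onz("side",S(665,281),.003))
print("side rim corners",[onz("side",S(*p),.034) for p in((727,286),(688,134),(575,291))])
print("tips",[tri(S(*a),T(*b)) for a,b in(((656,210),(266,236)),((650,180),(321,215)),((643,150),(378,201)))])
print("catches(lid)", [tri(S(*a),T(*b)) for a,b in(((563,126),(162,117)),((550,30),(367,60)))])
```

```text
blob 184.5 257.5 5.700977325439453
noz base [0.4138 0.2243 0.003 ] diam 0.028685980340898972
noz tip (array([0.4135, 0.2215, 0.0444]), np.float64(0.00012457982097612697))
noz side bottom [0.411  0.2302 0.    ]
[0.4351 0.0918 0.034 ] [ 0.4994 -0.1437  0.034 ] [0.562 0.125 0.034] [ 0.6314 -0.1136  0.034 ] 0.24415038525773838 0.24848086455325905 0.13116575786607715
yaw 15.254476601701267
yaw 16.210421853972115
ring [0.4957 0.0635 0.003 ] ring side [0.4945 0.0578 0.003 ]
side rim corners [array([0.437 , 0.0938, 0.034 ]), array([ 0.4982, -0.1483,  0.034 ]), array([0.5652, 0.1245, 0.034 ])]
tips [(array([0.5085, 0.014 , 0.0491]), np.float64(0.003809121457449429)), (array([ 0.524 , -0.0354,  0.0487]), np.float64(0.002637473133496765)), (array([ 0.5372, -0.087 ,  0.0484]), np.float64(0.0010365756704668048))]
catches(lid) [(array([0.5813, 0.0936, 0.1795]), np.float64(0.00012166832328388485)), (array([ 0.6264, -0.0703,  0.18  ]), np.float64(0.0016084514136661572))]
```

Run:
```python
from h import *
from scipy.spatial.transform import Rotation as Ro
s=r.get_state(); R=Ro.from_euler('xyz',s['eef_rot'],degrees=True).as_matrix(); print(R.round(3))
y=R[:,1]; a=np.degrees(np.arctan2(y[1],y[0])); print("jaw az",a,"target az",15.4+90, "d", (105.4-a+90)%180-90, np.radians((105.4-a+90)%180-90))
print((np.array([.4137,.2225,.1])-s['tcp_pos'])*1000)
```

```text
[[-0.001 -0.297  0.955]
 [ 0.001  0.955  0.297]
 [-1.     0.001 -0.   ]]
jaw az 107.28618034597292 target az 105.4 d -1.8861803459729174 -0.03292005732363318
[213.23607734 866.54799155 -97.61873169]
```

Emit:
carry_out(
  moves=[
    [50,100,0,0,0,0,60],
    [100,200,0,0,0,0,60],
    [200,400,0,0,0,0,60],
    [250,544,0,0,0,-0.033,60],
    [250,544,0,0,0,-0.033,60],
  ],
)

```text
time_s: 0.6
tcp_pos: [0.3087, -0.4171, 0.1981]
eef_rot: [115.1, 90.0, 130.4]
contact_force: [0.4, -0.2, 0.2]
gripper_width: 0.0547
```

Emit:
carry_out(
  moves=[
    [130,300,0,0,0,0,60],
    [130,300,0,0,0,0,60],
    [130,300,0,0,0,0,60],
    [130,300,0,0,0,0,60],
    [130,300,0,0,0,0,60],
  ],
)

```text
time_s: 1.1
tcp_pos: [0.408, -0.1876, 0.1986]
eef_rot: [0.1, 90.0, 15.5]
contact_force: [1.4, -0.6, 0.1]
gripper_width: 0.0526
```

Emit:
carry_out(
  moves=[
    [15,375,0,0,0,0,60],
    [15,375,0,0,0,0,60],
    [15,375,0,0,0,0,60],
    [15,375,0,0,0,0,60],
    [15,375,0,0,0,0,60],
  ],
)

```text
time_s: 1.6
tcp_pos: [0.4172, 0.0622, 0.1987]
eef_rot: [24.2, 90.0, 39.6]
contact_force: [2.2, -0.5, 0.3]
gripper_width: 0.0525
```

Emit:
carry_out(
  moves=[
    [-10,130,-60,0,0,0,60],
    [-10,130,-60,0,0,0,60],
    [-10,130,-100,0,0,0,60],
    [-10,130,-100,0,0,0,60],
    [-10,130,-100,0,0,0,60],
  ],
)

```text
time_s: 2.1
tcp_pos: [0.4061, 0.1902, 0.0958]
eef_rot: [-150.3, 89.7, -134.8]
contact_force: [-0.4, -0.5, -0.4]
gripper_width: 0.0525
```

Run:
```python
from h import *
t,s=r.capture("top"),r.capture("side"); st=r.get_state(); print(st['time_s'],st['tcp_pos'],st['eef_rot'],st['gripper_width'],st['joints'])
cv2.imwrite("pics/t1.png",t);cv2.imwrite("pics/s1.png",s)
C=np.hstack([cv2.resize(x,None,fx=3,fy=3) for x in(t[200:350,130:260],s[200:350,270:400])]); cv2.imwrite("pics/z1.png",C)
```

```text
2.2 [0.40772982 0.18999374 0.09846493] [-134.73688724   89.92699462 -119.28527484] 0.05254365096229082 [ 5.02364469e+01  4.64739751e+00 -3.46886226e+01  1.71484722e-02
 -5.07357691e+01 -1.24795696e+02]
```

View pics/z1.png

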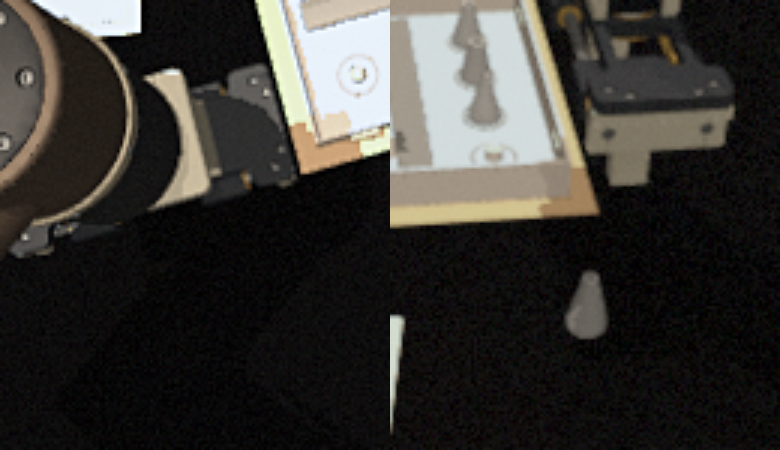

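The side view shows the nozzle, tip at about side pixel (337,290), clear of the gripper, with the fingers still about 30 mm short in y. I'll finish the approach and grip.

Emit:
carry_out(
  moves=[
    [6,32,0,0,0,0,60],
    [6,32,-20,0,0,0,60],
    [6,32,-60,0,0,0,60],
    [6,32,-88,0,0,0,60],
    [6,32,-88,0,0,0,60],
  ],
  squeeze=15,
)

```text
time_s: 2.7
tcp_pos: [0.4128, 0.22, 0.0088]
eef_rot: [-147.7, 89.8, -132.4]
contact_force: [0.8, 0.4, 0.7]
gripper_width: 0.0527
```

Emit:
carry_out(
  moves=[
    [0,0,0,0,0,0,60],
    [0,0,0,0,0,0,20],
    [0,0,0,0,0,0,15],
    [0,0,0,0,0,0,15],
    [0,0,0,0,0,0,15],
  ],
  squeeze=15,
)

```text
time_s: 3.2
tcp_pos: [0.4142, 0.2226, 0.0112]
eef_rot: [35.4, 89.9, 50.8]
contact_force: [0.3, 0.9, -0.3]
gripper_width: 0.0263
```

Run:
```python
from h import *
t,s=r.capture("top"),r.capture("side"); st=r.get_state(); print(st['time_s'],st['tcp_pos'],st['eef_rot'],st['gripper_width'])
cv2.imwrite("pics/z2.png",cv2.resize(s[200:350,250:400],None,fx=3,fy=3))
```

```text
3.3 [0.41391938 0.22234026 0.01080758] [36.53931178 89.96585197 51.94400549] 0.018304198591279054
```

View pics/z2.png

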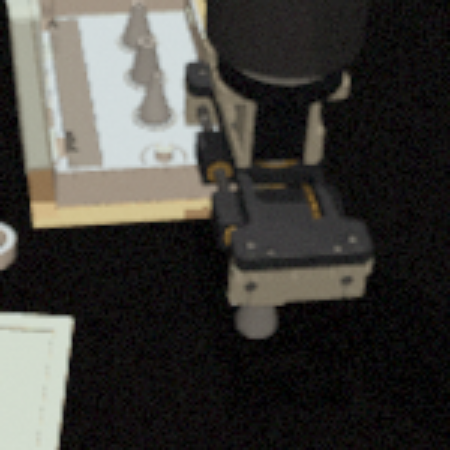

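The side view shows the nozzle between the fingers, with its foot showing below them at about (257,320) in the crop. I'll finish closing before lifting.

Emit:
carry_out(
  moves=[
    [0,0,0,0,0,0,5],
    [0,0,0,0,0,0,5],
    [0,0,0,0,0,0,5],
  ],
  squeeze=15,
)

```text
time_s: 3.6
tcp_pos: [0.4138, 0.2222, 0.0104]
eef_rot: [-131.2, 90.0, -115.8]
contact_force: [0.2, 0.4, -0.2]
gripper_width: 0.0091
```

Emit:
carry_out(
  moves=[
    [0,0,4,0,0,0,5],
    [0,0,8,0,0,0,5],
    [0,0,12,0,0,0,5],
    [0,0,16,0,0,0,5],
    [0,0,20,0,0,0,5],
  ],
)

```text
time_s: 4.1
tcp_pos: [0.4139, 0.2223, 0.0309]
eef_rot: [35.6, 90.0, 51.0]
contact_force: [0.4, 0.2, -0.4]
gripper_width: 0.0089
```

Run:
```python
from h import *
t,s=r.capture("top"),r.capture("side"); st=r.get_state(); print(st['time_s'],st['tcp_pos'],st['eef_rot'],st['gripper_width'],st['contact_force'])
cv2.imwrite("pics/z3.png",np.hstack([cv2.resize(x,None,fx=3,fy=3) for x in(t[200:350,130:260],s[200:350,270:400])]))
```

```text
4.2 [0.41417152 0.22254357 0.0311663 ] [32.30728185 89.92879664 47.71550723] 0.008927652404246747 [-0.19620093 -0.31061793 -0.10405429]
```

View pics/z3.png

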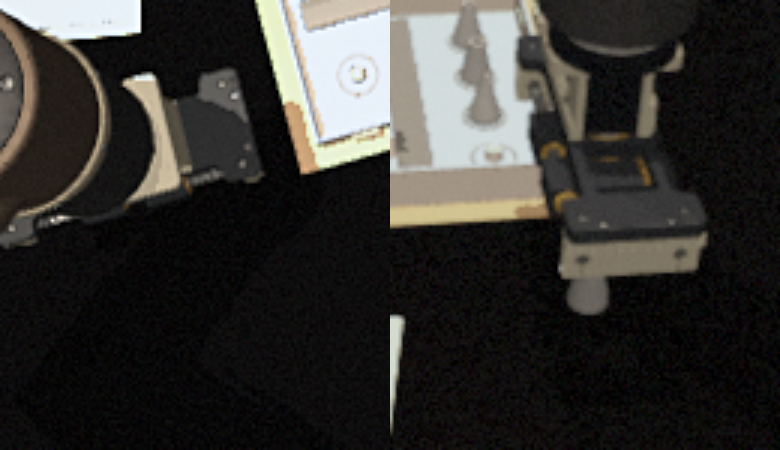

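Crop view: the nozzle hangs upright under the gripper body at about (588,300), and it rose with the lift. The 9 mm width is smaller than I expected, so I'll compare the silhouette with a predicted one.

Run:
```python
from h import *
np.set_printoptions(precision=1,suppress=True)
s=r.capture("side"); g=s[288:325,310:365]; cv2.imwrite("pics/s3.png",s)
m=(g.max(2)>55)&(g.max(2)-g.min(2).astype(int)<40)
for v in range(0,30): 
    c=np.where(g[v].max(1)>50)[0]; print(v+288,(c.min()+310,c.max()+310,len(c)) if len(c) else None)
a=np.linspace(0,6.28,40)
for c,z in(((.414,.2225),.0),((.4142,.2225),.0205)):
    p=proj("side",np.c_[c[0]+.0135*np.cos(a),c[1]+.0135*np.sin(a),0*a+z]); print(z,p.min(0),p.max(0), proj("side",[c[0],c[1],z+.042]))
```

```text
288 (np.int64(326), np.int64(364), 39)
289 (np.int64(326), np.int64(364), 39)
290 (np.int64(326), np.int64(364), 39)
291 (np.int64(327), np.int64(358), 32)
292 (np.int64(327), np.int64(343), 17)
293 (np.int64(331), np.int64(341), 11)
294 (np.int64(330), np.int64(341), 12)
295 (np.int64(330), np.int64(342), 13)
296 (np.int64(329), np.int64(342), 14)
297 (np.int64(329), np.int64(342), 14)
298 (np.int64(329), np.int64(342), 14)
299 (np.int64(329), np.int64(342), 14)
300 (np.int64(329), np.int64(342), 14)
301 (np.int64(329), np.int64(342), 14)
302 (np.int64(330), np.int64(341), 12)
303 (np.int64(331), np.int64(341), 11)
304 (np.int64(333), np.int64(339), 7)
305 None
306 None
307 None
308 None
309 None
310 None
311 None
312 None
313 None
314 None
315 None
316 None
317 None
0.0 [327.5 304. ] [341.1 313.7] [[335.9 293.1]]
0.0205 [328.1 296.4] [341.9 306.1] [[336.6 285.2]]
```

The silhouette fits an upright nozzle centred in the grip, lifted 20 mm. I'll carry it over to the post.

Emit:
carry_out(
  moves=[
    [0,0,40,0,0,0,5],
    [5,-10,60,0,0,0,5],
    [25,-50,60,0,0,0,5],
    [45,-90,60,0,0,0,5],
    [65,-130,60,0,0,0,5],
  ],
)

```text
time_s: 4.75
tcp_pos: [0.4793, 0.0911, 0.0907]
eef_rot: [24.9, 90.0, 40.4]
contact_force: [0.5, 1.2, 0.2]
gripper_width: 0.009
```

Emit:
carry_out(
  moves=[
    [15,-30,0,0,0,0,5],
    [15,-30,0,0,0,0,5],
    [15,-30,-20,0,0,0,5],
    [15,-30,-35,0,0,0,5],
    [15,-30,-35,0,0,0,5],
  ],
)

```text
time_s: 5.25
tcp_pos: [0.4921, 0.0617, 0.0536]
eef_rot: [-173.1, 89.8, -157.8]
contact_force: [-0.8, -0.2, 0.4]
gripper_width: 0.0088
```

Run:
```python
from h import *
t,s=r.capture("top"),r.capture("side"); st=r.get_state(); print(st['time_s'],st['tcp_pos'],st['eef_rot'],st['gripper_width'],st['contact_force'])
cv2.imwrite("pics/z4.png",np.hstack([cv2.resize(x,None,fx=3,fy=3) for x in(t[150:300,200:330],s[170:320,240:370])]))
print(proj("side",[[.495,.062,.003],[.495,.062,.017],[st['tcp_pos'][0],st['tcp_pos'][1],st['tcp_pos'][2]-.0105]]))
```

```text
5.35 [0.49367709 0.06245438 0.0555396 ] [-153.59922855   89.95446571 -138.16113956] 0.009224805786531811 [ 0.49561666 -0.11133465 -0.15724322]
[[304.23638367 253.22336177]
 [304.4920685  248.34481575]
 [305.58079548 238.55747853]]
```

View pics/z4.png

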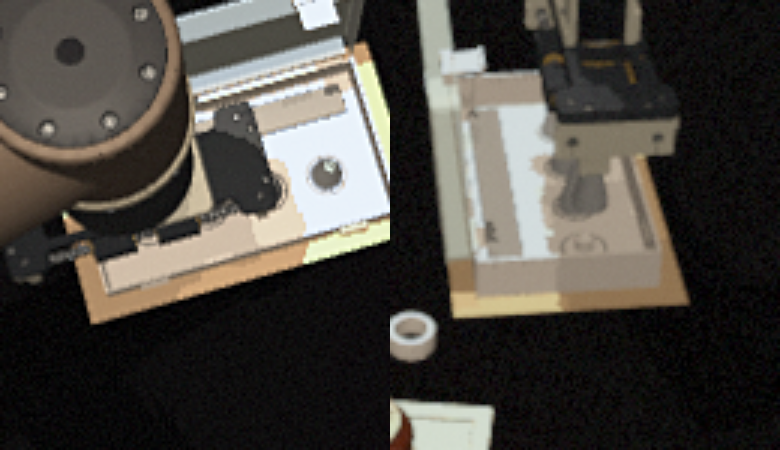

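The held nozzle is at crop (588,195) and the ring at (583,245), so the nozzle sits about 1.5 mm short in x. I'll correct that and lower gently.

Emit:
carry_out(
  moves=[
    [1.5,0.5,0,0,0,0,5],
    [1.5,0.5,-10,0,0,0,5],
    [1.5,0.5,-18,0,0,0,5],
    [1.5,0.5,-25,0,0,0,5],
    [1.5,0.5,-30,0,0,0,5],
  ],
)

```text
time_s: 5.85
tcp_pos: [0.4949, 0.0625, 0.0245]
eef_rot: [-169.6, 89.9, -154.2]
contact_force: [1.3, -0.5, -0.1]
gripper_width: 0.0089
```

Emit:
carry_out(
  moves=[
    [0,0,-4,0,0,0,5],
    [0,0,-7,0,0,0,5],
    [0,0,-10,0,0,0,5],
    [0,0,-11,0,0,0,5],
    [0,0,-11,0,0,0,5],
  ],
)

```text
time_s: 6.35
tcp_pos: [0.4953, 0.0627, 0.0144]
eef_rot: [-170.2, 90.0, -154.8]
contact_force: [0.3, 0.5, 0.7]
gripper_width: 0.009
```

Emit:
carry_out(
  moves=[
    [0,0,-1,0,0,0,5],
    [0,0,-1,0,0,0,5],
  ],
)

```text
time_s: 6.55
tcp_pos: [0.4954, 0.0627, 0.0135]
eef_rot: [13.6, 90.0, 29.0]
contact_force: [0.5, 0.3, 0.0]
gripper_width: 0.0089
```

Emit:
carry_out(
  moves=[
    [0,0,0,0,0,0,14],
    [0,0,0,0,0,0,18],
    [0,0,0,0,0,0,20],
    [0,0,0,0,0,0,20],
    [0,0,0,0,0,0,20],
  ],
)

```text
time_s: 7.05
tcp_pos: [0.4954, 0.0627, 0.0135]
eef_rot: [20.6, 90.0, 36.0]
contact_force: [-0.3, -0.5, -0.4]
gripper_width: 0.0174
```

Emit:
carry_out(
  moves=[
    [0,0,6,0,0,0,21],
    [0,0,16,0,0,0,24],
    [0,0,40,0,0,0,24],
    [0,0,80,0,0,0,24],
    [0,0,130,0,0,0,24],
  ],
)

```text
time_s: 7.55
tcp_pos: [0.4941, 0.0621, 0.1445]
eef_rot: [-170.5, 89.8, -155.1]
contact_force: [1.2, 0.4, 0.1]
gripper_width: 0.0212
```

Emit:
carry_out(
  moves=[
    [0,0,50,0,0,0,0],
    [0,0,90,0,0,0,0],
    [0,0,90,0,0,0,0],
  ],
)

```text
time_s: 7.85
tcp_pos: [0.4984, 0.0634, 0.241]
eef_rot: [4.0, 89.3, 19.4]
contact_force: [0.3, -0.5, -0.4]
gripper_width: 0.0031
```

Run:
```python
from h import *
t,s=r.capture("top"),r.capture("side"); st=r.get_state(); print(st['time_s'],st['tcp_pos'],st['gripper_width'],st['contact_force'],st['joints'])
cv2.imwrite("pics/z5.png",np.hstack([cv2.resize(x,None,fx=2.5,fy=2.5) for x in(t[130:290,200:360],s[130:290,230:380])]))
```

```text
7.95 [0.49556293 0.06291001 0.23533123] 0.00051725048449004 [-0.33171722  0.16879032 -1.61682015] [ 2.98020497e+01  2.30446598e+00 -1.76744031e+01 -1.39399655e-02
 -6.98213668e+01 -1.04404273e+02]
```

View pics/z5.png

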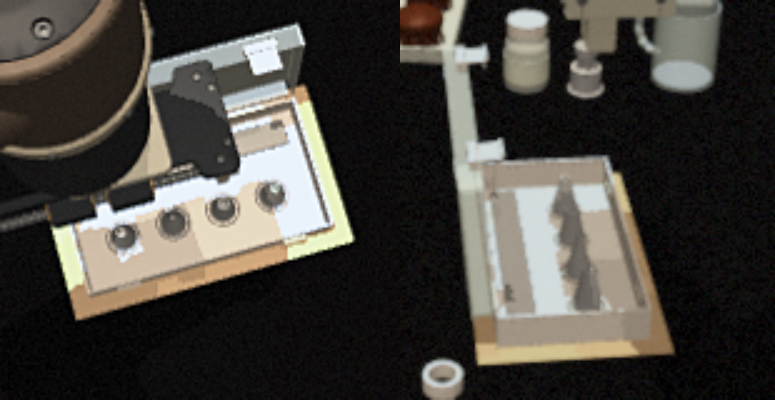

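All four nozzles stand upright in one row. Top crop positions are (123,237), (173,222), (222,209) and (270,195), and the lid is upright behind them. I'll go over and behind the lid with the fingers shut.

Emit:
carry_out(
  moves=[
    [40,-10,5,0,0,0,0],
    [80,-20,5,0,0,0,0],
    [120,-30,5,0,0,0,0],
    [157,-38,5,0,0,0,0],
    [157,-38,5,0,0,0,0],
  ],
)

```text
time_s: 8.45
tcp_pos: [0.6544, 0.0233, 0.2345]
eef_rot: [-174.2, 89.7, -158.9]
contact_force: [0.0, -0.4, -0.4]
gripper_width: 0.0002
```

Emit:
carry_out(
  moves=[
    [0,0,0,0,0,0,0],
    [0,0,-30,0,0,0,0],
    [0,0,-60,0,0,0,0],
    [0,0,-94,0,0,0,0],
    [0,0,-94,0,0,0,0],
  ],
)

```text
time_s: 8.95
tcp_pos: [0.6479, 0.0245, 0.1397]
eef_rot: [172.4, 89.5, -172.2]
contact_force: [-0.1, -0.1, -1.3]
gripper_width: 0.0004
```

Emit:
carry_out(
  moves=[
    [-12,-3.3,0,0,0,0,0],
    [-24,-6.6,0,0,0,0,0],
    [-34,-9.4,0,0,0,0,0],
    [-44,-12,0,0,0,0,0],
    [-53,-14.5,1,0,0,0,0],
  ],
)

```text
time_s: 9.45
tcp_pos: [0.5985, 0.01, 0.1465]
eef_rot: [5.2, 89.9, 20.6]
contact_force: [0.6, -0.8, 0.1]
gripper_width: 0.0005
```

```bash
cat > st.py <<'E'
from h import *
def case(p): d=np.array(p[:2])-[.5325,-.008]; return np.round([d@[.964,.2656]*1e3,d@[-.2656,.964]*1e3,p[2]*1e3],1)
if __name__=="__main__":
    s=r.get_state(); print(s['time_s'],case(s['tcp_pos']),s['contact_force'].round(2))
E
python3 st.py
```

```text
9.45 [ 68.4  -0.2 146.5] [ 0.56 -0.79  0.14]
```

Emit:
carry_out(
  moves=[
    [-10,-2.7,-1,0,0,0,0],
    [-20,-5.4,-4,0,0,0,0],
    [-30,-8.1,-8,0,0,0,0],
    [-41,-11.2,-13,0,0,0,0],
    [-52,-14.3,-19,0,0,0,0],
  ],
)

```text
time_s: 9.95
tcp_pos: [0.5463, -0.0044, 0.1258]
eef_rot: [178.4, 90.0, -166.2]
contact_force: [0.6, 0.6, -0.4]
gripper_width: 0.0006
```

Run:
```python
from st import *
s=r.capture("side");t=r.capture("top"); st=r.get_state(); print(st['time_s'],case(st['tcp_pos']),st['contact_force'])
cv2.imwrite("pics/z6.png",np.hstack([cv2.resize(x,None,fx=2,fy=2) for x in(t[100:300,170:360],s[100:300,200:390])]))
```

```text
10.05 [ 1.310e+01 -1.000e-01  1.254e+02] [ 0.26689215  0.77625792 -0.09551408]
```

View pics/z6.png

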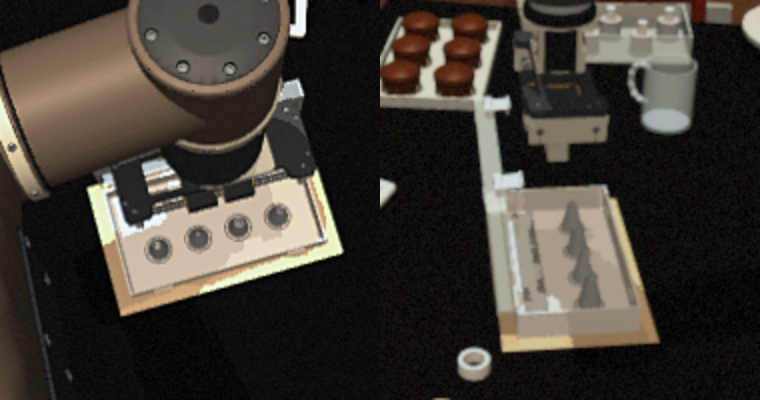

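The lid has not moved: its catches are still at side (258,152) and (264,190), and the fingers are now in front of it. I'll check the lid geometry against those pixels before trying again.

Run:
```python
from st import *
np.set_printoptions(precision=1,suppress=True)
W=lambda X,Y,Z: np.array([.5325+.000964*X-.0002656*Y,-.008+.0002656*X+.000964*Y,Z/1e3])
# observed catches: side near (264.0,190.0) far(258,152.3); top near(230,173.3), far(306,152.3)
for th in(1.5,1.6,1.7,1.8,1.9):
    c,s=np.cos(th),np.sin(th)
    for nm,lx,lz in(("edge-open",134,0),("edge-outer",134,22),):
        X,Z=67-lx*c+lz*s,34+lx*s+lz*c
        P_=[W(X,y,Z) for y in(125,85,-85,-125)]
        print(th,nm,round(X),round(Z),"side",proj("side",P_).tolist()and proj("side",P_).round(0).tolist(),"top",proj("top",P_).round(0).tolist())
print("hinge",proj("side",[W(67,125,34),W(67,-125,34)]),proj("top",[W(67,125,34),W(67,-125,34)]))
for a,b in(((264,190),(230,173.3)),((258,152.3),(306,152.3))):
    p,e=tri(a,b);print(case(p),e)
# lid corners in top0: outer top edge T(108,105),T(408,27); lower line T(140,165)
T=lambda x,y:((x+.5)/2.7+169.5,(y+.5)/2.7+129.5); S=lambda x,y:((x-490+.5)/2.5+234.5,(y+.5)/2.5+139.5)
print([np.round(T(*p),0) for p in((108,105),(405,27),(115,125),(410,45),(140,165),(395,95))])
print([np.round(S(*p),0) for p in((525,25),(535,20),(540,170),(555,300),(575,285),(560,135))])
```

```text
1.5 edge-open 58 168 side [[274.0, 205.0], [272.0, 195.0], [265.0, 156.0], [264.0, 148.0]] top [[214.0, 187.0], [232.0, 182.0], [307.0, 161.0], [325.0, 156.0]]
1.5 edge-outer 79 169 side [[263.0, 205.0], [261.0, 194.0], [256.0, 156.0], [255.0, 148.0]] top [[212.0, 177.0], [230.0, 172.0], [305.0, 152.0], [322.0, 147.0]]
1.6 edge-open 71 168 side [[267.0, 205.0], [265.0, 195.0], [260.0, 156.0], [259.0, 148.0]] top [[213.0, 181.0], [231.0, 176.0], [306.0, 155.0], [323.0, 151.0]]
1.6 edge-outer 93 167 side [[256.0, 206.0], [255.0, 196.0], [250.0, 157.0], [249.0, 149.0]] top [[210.0, 171.0], [228.0, 166.0], [303.0, 146.0], [320.0, 142.0]]
1.7 edge-open 84 167 side [[260.0, 206.0], [259.0, 196.0], [254.0, 157.0], [253.0, 149.0]] top [[211.0, 175.0], [229.0, 170.0], [304.0, 150.0], [321.0, 145.0]]
1.7 edge-outer 106 164 side [[249.0, 208.0], [248.0, 197.0], [245.0, 158.0], [244.0, 150.0]] top [[209.0, 166.0], [227.0, 161.0], [301.0, 141.0], [318.0, 137.0]]
1.8 edge-open 97 164 side [[254.0, 208.0], [252.0, 197.0], [248.0, 158.0], [248.0, 150.0]] top [[210.0, 170.0], [228.0, 165.0], [302.0, 
[... 214 characters left out ...]
[247.0, 209.0], [246.0, 199.0], [243.0, 159.0], [242.0, 152.0]] top [[209.0, 165.0], [226.0, 160.0], [300.0, 140.0], [317.0, 135.0]]
1.9 edge-outer 131 154 side [[237.0, 213.0], [236.0, 202.0], [234.0, 162.0], [234.0, 155.0]] top [[207.0, 157.0], [225.0, 152.0], [298.0, 133.0], [314.0, 128.0]]
hinge [[268.8 257.9]
 [260.6 195.7]] [[221.3 195.6]
 [317.8 169. ]]
[ 73.5  84.5 179.3] 0.0003724749226237894
[ 74.6 -86.2 177.5] 0.0003264040486273955
[array([210., 169.]), array([320., 140.]), array([212., 176.]), array([322., 146.]), array([222., 191.]), array([316., 165.])]
[array([249., 150.]), array([253., 148.]), array([255., 208.]), array([261., 260.]), array([269., 254.]), array([263., 194.])]
```

Run:
```python
import cv2,numpy as np
a=cv2.imread("pics/top0.png")[130:210,205:335]; b=cv2.imread("pics/side0.png")[140:270,240:300]
A=cv2.resize(a,None,fx=4,fy=4,interpolation=cv2.INTER_CUBIC);B=cv2.resize(b,None,fx=4,fy=4,interpolation=cv2.INTER_CUBIC)
C=np.zeros((520,770,3),np.uint8);C[:320,:520]=A;C[:520,530:770]=B
C=np.clip(C.astype(float)*1.2,0,255).astype(np.uint8)
cv2.imwrite("pics/z7.png",C)
```

```text
(no output)
```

View pics/z7.png

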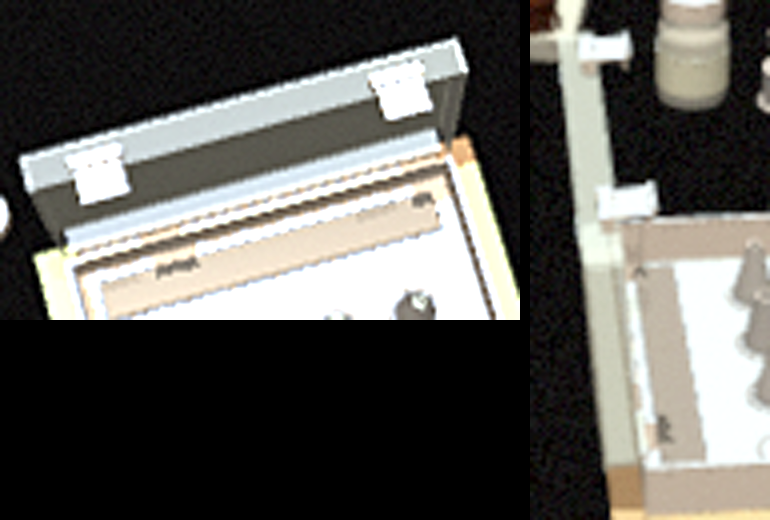

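Run:
```python
from st import *
s=r.capture("side"); t=r.capture("top"); st=r.get_state();p=st['tcp_pos'];print(p,st['joints'],st['contact_force'])
for dz in(0,.02,.04): print(dz,proj("side",p+[0,0,dz]))
g=s.max(2); print(g[165:200,289])
a=cv2.imread("pics/side0.png"); d=cv2.absdiff(a,s).max(2)[140:270,240:285]; print("lid region diff>40 side",(d>40).sum())
cv2.imwrite("pics/z8.png",np.hstack([cv2.resize(s[90:290,200:340],None,fx=3,fy=3),cv2.resize(t[60:260,200:320],None,fx=3,fy=3)]))
```

```text
[ 0.54735928 -0.00419259  0.12649697] [ 2.00853572e+01  1.20118009e+01 -2.13052913e+01  1.88340527e-02
 -5.66842715e+01 -9.46818258e+01] [-0.31772905  0.99619514 -0.35404677]
0 [[287.14496541 189.37287449]]
0.02 [[287.34492982 181.69780302]]
0.04 [[287.54890311 173.86882403]]
[125 128 128 130 126 129 126 124 125 122 125 126 126 127 126 106  28  19
  23  20  18  15  18  13  12  16  10  14 106 152 147 145 146 145 146]
lid region diff>40 side 649
```

View pics/z8.png

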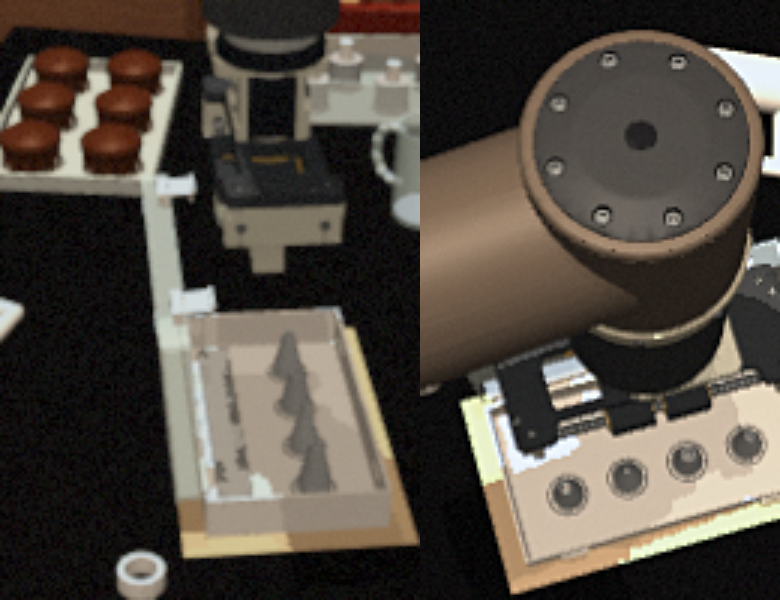

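The fingertip shows at side row 180.5, but the reported TCP projects to row 189. That puts the tips about 19 mm above the reported TCP, and it also explains gripping the nozzle near its tip. The fingers skimmed over the lid edge, so I'll go back behind it and push lower.

Emit:
carry_out(
  moves=[
    [0,0,50,0,0,0,0],
    [0,0,95,0,0,0,0],
    [35,9,95,0,0,0,0],
    [80,22,95,0,0,0,0],
    [117,32,95,0,0,0,0],
  ],
)

```text
time_s: 10.65
tcp_pos: [0.6669, 0.0286, 0.2224]
eef_rot: [-2.2, 89.9, 13.2]
contact_force: [1.2, 0.4, 0.5]
gripper_width: 0.0005
```

Emit:
carry_out(
  moves=[
    [0,0,0,0,0,0,0],
    [0,0,-30,0,0,0,0],
    [0,0,-70,0,0,0,0],
    [0,0,-106,0,0,0,0],
    [0,0,-106,0,0,0,0],
  ],
)

```text
time_s: 11.15
tcp_pos: [0.661, 0.0273, 0.11]
eef_rot: [175.2, 89.5, -169.5]
contact_force: [-0.9, -0.4, -0.3]
gripper_width: 0.0002
```

Emit:
carry_out(
  moves=[
    [0,0,0,0,0,0,0],
    [-10,-2.7,0,0,0,0,0],
    [-20,-5.4,0,0,0,0,0],
    [-28,-7.6,0,0,0,0,0],
    [-38,-10.5,0,0,0,0,0],
  ],
)

```text
time_s: 11.65
tcp_pos: [0.6267, 0.0175, 0.1171]
eef_rot: [-1.8, 89.8, 13.6]
contact_force: [1.3, 0.5, 0.7]
gripper_width: 0.0005
```

Emit:
carry_out(
  moves=[
    [-10,-2.8,0,0,0,0,0],
    [-20,-5.5,0,0,0,0,0],
    [-30,-8.3,-0.5,0,0,0,0],
    [-40,-11,-2,0,0,0,0],
    [-50,-13.8,-4,0,0,0,0],
  ],
)

```text
time_s: 12.15
tcp_pos: [0.5753, 0.0033, 0.1112]
eef_rot: [163.5, 90.0, 178.9]
contact_force: [0.9, 0.1, 0.1]
gripper_width: 0.0005
```

Run:
```python
from st import *
s=r.capture("side"); st=r.get_state(); print(st['time_s'],case(st['tcp_pos']),st['contact_force'])
a=cv2.imread("pics/side0.png")
hsv=s[100:270,230:330]; w=((hsv.min(2)>200)).astype(np.uint8)
n,l,stt,c=cv2.connectedComponentsWithStats(w)
for i in range(1,n):
    if stt[i,4]>15: print("white",c[i]+[230,100],stt[i,4])
print("diff old lid",(cv2.absdiff(a,s).max(2)[140:200,246:258]>40).mean())
```

```text
12.2 [ 42.3  -0.4 110.7] [-1.74162486 -0.21823979 -0.52832944]
white [311.46666667 223.55652174] 345
diff old lid 0.6097222222222223
```

The old lid region has changed, so the lid is swinging. I'll keep following the arc.

Emit:
carry_out(
  moves=[
    [-9,-2.5,-3,0,0,0,0],
    [-18,-5,-8,0,0,0,0],
    [-26,-7.2,-13,0,0,0,0],
    [-34,-9.4,-20,0,0,0,0],
    [-41.5,-11.4,-27,0,0,0,0],
  ],
)

```text
time_s: 12.7
tcp_pos: [0.5338, -0.0081, 0.0837]
eef_rot: [178.3, 90.0, -166.3]
contact_force: [-0.2, 0.7, 0.9]
gripper_width: 0.0004
```

Emit:
carry_out(
  moves=[
    [-4,-1.1,-5,0,0,0,0],
    [-8,-2.2,-10,0,0,0,0],
    [-11,-3,-15,0,0,0,0],
    [-14,-3.8,-20,0,0,0,0],
    [-15,-4,-23,0,0,0,0],
  ],
)

```text
time_s: 13.2
tcp_pos: [0.5193, -0.0119, 0.0609]
eef_rot: [175.6, 90.0, -169.0]
contact_force: [-0.3, 0.0, 0.8]
gripper_width: 0.0002
```

Run:
```python
from st import *
s=r.capture("side");t=r.capture("top"); st=r.get_state(); print(st['time_s'],case(st['tcp_pos']),st['contact_force'])
cv2.imwrite("pics/z9.png",np.hstack([cv2.resize(s[130:290,220:350],None,fx=3,fy=3),cv2.resize(t[130:290,210:340],None,fx=3,fy=3)]))
```

```text
13.3 [-13.6  -0.3  60.9] [-0.11886459  0.52079799  0.34579282]
```

View pics/z9.png

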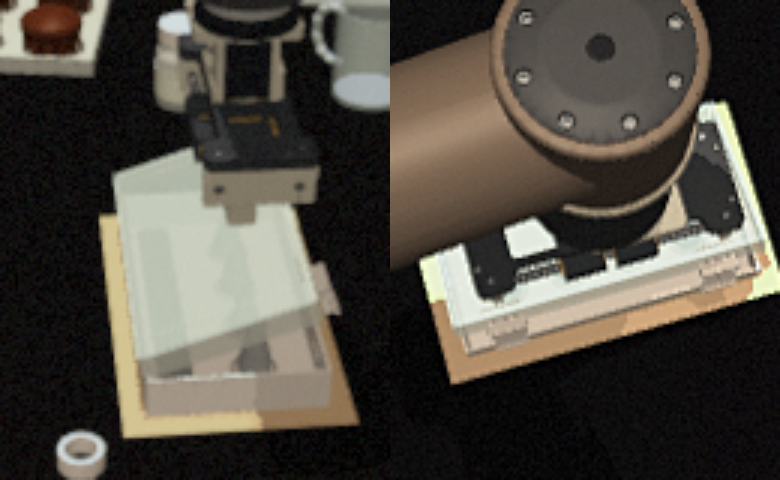

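The side view shows the lid nearly down, open about 15°, with its tongues in front of the case. That was the last picture I can view, so from here I go by force readings and pixel measurements. I'll lower until the catches meet.

Emit:
carry_out(
  moves=[
    [-2,-0.5,-4,0,0,0,0],
    [-4,-1,-8,0,0,0,0],
    [-5,-1.4,-11,0,0,0,0],
    [-6,-1.6,-13,0,0,0,0],
    [-6.5,-1.8,-15,0,0,0,0],
  ],
)

```text
time_s: 13.8
tcp_pos: [0.5132, -0.0137, 0.0463]
eef_rot: [-164.8, 90.0, -149.4]
contact_force: [-0.9, -1.1, 0.5]
gripper_width: -0.0
```

```bash
python3 st.py
```

```text
13.8 [-20.1  -0.3  46.3] [-0.86 -1.09  0.54]
```

Emit:
carry_out(
  moves=[
    [0,0,-1,0,0,0,0],
    [0,0,-2,0,0,0,0],
    [0,0,-2,0,0,0,0],
  ],
)

```text
time_s: 14.1
tcp_pos: [0.5134, -0.0136, 0.0444]
eef_rot: [-179.6, 90.0, -164.2]
contact_force: [-0.1, 0.2, -0.4]
gripper_width: 0.0004
```

Emit:
carry_out(
  moves=[
    [0,0,-1,0,0,0,0],
    [0,0,-2,0,0,0,0],
    [0,0,-2,0,0,0,0],
  ],
)

```text
time_s: 14.4
tcp_pos: [0.5133, -0.0136, 0.0423]
eef_rot: [-177.0, 90.0, -161.6]
contact_force: [0.5, 0.1, -0.6]
gripper_width: 0.0005
```

Emit:
carry_out(
  moves=[
    [0,0,-1,0,0,0,0],
    [0,0,-1.5,0,0,0,0],
    [0,0,-1.5,0,0,0,0],
  ],
)

```text
time_s: 14.7
tcp_pos: [0.5133, -0.0136, 0.0409]
eef_rot: [-178.2, 90.0, -162.8]
contact_force: [-0.3, -0.9, 1.1]
gripper_width: -0.0001
```

Emit:
carry_out(
  moves=[
    [0,0,-1,0,0,0,0],
    [0,0,-1.5,0,0,0,0],
    [0,0,-1.5,0,0,0,0],
  ],
)

```text
time_s: 15.0
tcp_pos: [0.5133, -0.0136, 0.0394]
eef_rot: [178.7, 90.0, -165.9]
contact_force: [-1.2, -0.3, -0.3]
gripper_width: 0.0006
```

Emit:
carry_out(
  moves=[
    [0,0,-0.7,0,0,0,0],
    [0,0,-1.2,0,0,0,0],
    [0,0,-1.2,0,0,0,0],
  ],
)

```text
time_s: 15.3
tcp_pos: [0.5133, -0.0136, 0.0382]
eef_rot: [170.0, 90.0, -174.6]
contact_force: [0.0, -0.3, -0.0]
gripper_width: 0.0003
```

Emit:
carry_out(
  moves=[
    [0,0,-0.7,0,0,0,0],
    [0,0,-1.2,0,0,0,0],
    [0,0,-1.2,0,0,0,0],
  ],
)

```text
time_s: 15.6
tcp_pos: [0.5133, -0.0136, 0.037]
eef_rot: [175.7, 90.0, -168.9]
contact_force: [-0.5, -0.7, 0.2]
gripper_width: 0.0004
```

Emit:
carry_out(
  moves=[
    [0,0,-0.7,0,0,0,0],
    [0,0,-1.4,0,0,0,0],
    [0,0,-1.4,0,0,0,0],
  ],
)

```text
time_s: 15.9
tcp_pos: [0.5133, -0.0136, 0.0355]
eef_rot: [172.3, 90.0, -172.3]
contact_force: [-0.1, -0.8, 1.4]
gripper_width: 0.0007
```

Emit:
carry_out(
  moves=[
    [0,0,-0.7,0,0,0,0],
    [0,0,-1.4,0,0,0,0],
    [0,0,-1.4,0,0,0,0],
  ],
)

```text
time_s: 16.2
tcp_pos: [0.5133, -0.0136, 0.0342]
eef_rot: [174.0, 90.0, -170.6]
contact_force: [-0.1, 0.1, -0.5]
gripper_width: 0.0002
```

Run:
```python
from st import *
s=r.capture("side"); st=r.get_state(); p=st['tcp_pos']; print(st['time_s'],case(p),st['contact_force'])
W=lambda X,Y,Z: np.array([.5325+.000964*X-.0002656*Y,-.008+.0002656*X+.000964*Y,Z/1e3])
for th in(0,.04,.1,.2):
    c,n=np.cos(th),np.sin(th); print(th,proj("side",[W(67-lx*c+22*n,125,34+lx*n+22*c) for lx in(134,70)]).round(1).tolist())
for lx in(70,120):
    u=int(round(proj("side",W(67-lx,125,56))[0,0])); print("col",u,s[195:275,u].max(1))
cv2.imwrite("pics/s9.png",s)
print("tip pred",proj("side",p+[0,0,.019]),proj("side",p)); print(s[170:235,int(proj("side",p)[0,0])].max(1))
```

```text
16.25 [-20.   -0.3  34.2] [ 0.57051632  1.1117048  -0.10125013]
0 [[331.3, 246.4], [301.6, 248.0]]
0.04 [[331.0, 244.5], [301.2, 247.0]]
0.1 [[330.4, 241.6], [300.6, 245.5]]
0.2 [[328.8, 236.8], [299.2, 243.1]]
col 302 [ 32  32  40  93 128 129 127 130 127 128 130 126 131 128 126 125 128 131
 125 156 201 204 200 199 199 198 197 196 198 197 197 199 196 198 198 198
 198 196 196 198 199 198 197 197 197 194 195 195 195 195 186 162 129 131
 131 132 132 127 117 148 173 159 163 163 164 163 163 162 162 163 161 165
 187 211 212 211 213 202 153  17]
col 325 [ 25  45 101 129 131 129 130 129 127 129 125 129 113  59   6   1  10  11
   1  14   0  14  13  17  18  12  49  83 121 160 172 181 193 204 199 185
 182 173 175 181 187 188 196 199 203 201 201 196 184 147 135 137 140 138
 136 126 112 130 150 153 148 146 147 147 146 144 147 147 148 145 147 144
 143 146 143 144 129  65   0  17]
tip pred [[301.45714986 215.57383993]] [[301.15055722 222.225973  ]]
[ 21  23  14  64  76  43  32  32  30  46  69  56  29  34  33  30  27  36
  32  33  34  42  42  54  40  32  33  43  92 129 128 127 131 128 130 128
 129 128 128 123 126 127 127 126 157 196 196 197 196 195 199 198 197 197
 197 196 196 197 198 197 198 197 197 199 198]
```

Pixel rows put the lid at about 0.04 rad, resting on its catches, with no force on the tool. Next I move over press_left.

Emit:
carry_out(
  moves=[
    [0,0,18,0,0,0,0],
    [-20,24,18,0,0,0,0],
    [-40,50,18,0,0,0,0],
    [-56.3,72.6,18,0,0,0,0],
    [-56.3,72.6,18,0,0,0,0],
  ],
)

```text
time_s: 16.75
tcp_pos: [0.4557, 0.0605, 0.0525]
eef_rot: [47.9, 90.0, 63.5]
contact_force: [1.1, -0.1, 0.8]
gripper_width: 0.0008
```

Emit:
carry_out(
  moves=[
    [0,0,-4,0,0,0,0],
    [0,0,-8,0,0,0,0],
    [0,0,-11,0,0,0,0],
    [0,0,-13,0,0,0,0],
    [0,0,-13,0,0,0,0],
  ],
)

```text
time_s: 17.25
tcp_pos: [0.4569, 0.0584, 0.0387]
eef_rot: [-165.2, 89.9, -149.9]
contact_force: [0.4, -0.8, 1.6]
gripper_width: 0.0007
```

```bash
python3 st.py
```

```text
17.25 [-55.2  84.1  38.7] [ 0.36 -0.79  1.62]
```

Emit:
carry_out(
  moves=[
    [0,0,-1,0,0,0,0],
    [0,0,-1,0,0,0,0],
  ],
)

```text
time_s: 17.45
tcp_pos: [0.4571, 0.0588, 0.0382]
eef_rot: [-167.9, 90.0, -152.5]
contact_force: [-0.5, -0.7, -0.5]
gripper_width: 0.0002
```

Emit:
carry_out(
  moves=[
    [0,0,-1,0,0,0,0],
    [0,0,-1,0,0,0,0],
  ],
)

```text
time_s: 17.65
tcp_pos: [0.457, 0.059, 0.0372]
eef_rot: [75.5, 90.0, 90.9]
contact_force: [-1.0, -0.8, -0.6]
gripper_width: 0.0007
```

Emit:
carry_out(
  moves=[
    [0,0,-1,0,0,0,0],
    [0,0,-1,0,0,0,0],
  ],
)

```text
time_s: 17.85
tcp_pos: [0.457, 0.059, 0.0362]
eef_rot: [57.4, 90.0, 72.8]
contact_force: [-0.9, -0.2, 0.0]
gripper_width: 0.0007
```

Emit:
carry_out(
  moves=[
    [0,0,-1,0,0,0,0],
    [0,0,-1,0,0,0,0],
  ],
)

```text
time_s: 18.05
tcp_pos: [0.457, 0.059, 0.0352]
eef_rot: [-161.0, 90.0, -145.6]
contact_force: [0.4, 0.3, 0.4]
gripper_width: 0.0004
```

Emit:
carry_out(
  moves=[
    [0,0,-1,0,0,0,0],
    [0,0,-1,0,0,0,0],
  ],
)

```text
time_s: 18.25
tcp_pos: [0.457, 0.059, 0.0342]
eef_rot: [-168.2, 90.0, -152.8]
contact_force: [-0.4, -0.5, -0.7]
gripper_width: 0.0003
```

Emit:
carry_out(
  moves=[
    [0,0,-1,0,0,0,0],
    [0,0,-1,0,0,0,0],
  ],
)

```text
time_s: 18.45
tcp_pos: [0.457, 0.059, 0.0331]
eef_rot: [-169.5, 90.0, -154.1]
contact_force: [-0.3, 0.1, 0.2]
gripper_width: 0.0002
```

Emit:
carry_out(
  moves=[
    [0,0,-1,0,0,0,0],
    [0,0,-1,0,0,0,0],
  ],
)

```text
time_s: 18.65
tcp_pos: [0.4569, 0.0589, 0.0322]
eef_rot: [-160.6, 90.0, -145.2]
contact_force: [-1.4, -1.5, 2.3]
gripper_width: 0.0006
```

Emit:
carry_out(
  moves=[
    [0,0,-1,0,0,0,0],
    [0,0,-1,0,0,0,0],
  ],
)

```text
time_s: 18.85
tcp_pos: [0.4567, 0.0588, 0.0313]
eef_rot: [-165.6, 90.0, -150.2]
contact_force: [-2.7, -0.9, 4.4]
gripper_width: 0.0004
```

Emit:
carry_out(
  moves=[
    [0,0,-0.5,0,0,0,0],
    [0,0,-0.5,0,0,0,0],
  ],
)

```text
time_s: 19.05
tcp_pos: [0.4566, 0.0588, 0.0308]
eef_rot: [-167.9, 90.0, -152.5]
contact_force: [-3.2, -0.5, 5.4]
gripper_width: 0.0003
```

Emit:
carry_out(
  moves=[
    [0,0,-0.5,0,0,0,0],
    [0,0,-0.5,0,0,0,0],
  ],
)

```text
time_s: 19.25
tcp_pos: [0.4566, 0.0588, 0.0304]
eef_rot: [-167.6, 90.0, -152.2]
contact_force: [-3.6, 1.1, 7.2]
gripper_width: 0.0004
```

Emit:
carry_out(
  moves=[
    [-0.3,0,-0.5,0,0,0,0],
    [-0.3,0,-0.5,0,0,0,0],
  ],
)

```text
time_s: 19.45
tcp_pos: [0.4565, 0.0588, 0.03]
eef_rot: [-148.0, 90.0, -132.6]
contact_force: [-3.6, -0.5, 7.5]
gripper_width: 0.0004
```

Emit:
carry_out(
  moves=[
    [-0.3,0,-0.4,0,0,0,0],
    [-0.3,0,-0.4,0,0,0,0],
  ],
)

```text
time_s: 19.65
tcp_pos: [0.4565, 0.0589, 0.0298]
eef_rot: [-66.3, 90.0, -50.8]
contact_force: [-2.8, -0.5, 8.7]
gripper_width: 0.0004
```

Emit:
carry_out(
  moves=[
    [-0.3,0,-0.4,0,0,0,0],
    [-0.3,0,-0.4,0,0,0,0],
  ],
)

```text
time_s: 19.85
tcp_pos: [0.4566, 0.059, 0.0295]
eef_rot: [-12.6, 90.0, 2.8]
contact_force: [-3.3, -0.6, 9.6]
gripper_width: 0.0003
```

Emit:
carry_out(
  moves=[
    [-0.2,0,-0.4,0,0,0,0],
    [-0.2,0,-0.4,0,0,0,0],
  ],
)

```text
time_s: 20.05
tcp_pos: [0.4565, 0.0592, 0.0289]
eef_rot: [4.6, 89.9, 20.0]
contact_force: [-1.5, -0.6, 3.5]
gripper_width: 0.0
```

The push fell from 9.6 to 3.5 N, so this catch has snapped. I'll follow it down to the rim.

Emit:
carry_out(
  moves=[
    [-0.1,0,-0.5,0,0,0,0],
    [-0.1,0,-0.5,0,0,0,0],
  ],
)

```text
time_s: 20.25
tcp_pos: [0.4561, 0.0592, 0.028]
eef_rot: [20.0, 90.0, 35.4]
contact_force: [-0.2, -0.3, -0.4]
gripper_width: 0.0006
```

Emit:
carry_out(
  moves=[
    [0,0,-0.4,0,0,0,0],
    [0,0,-0.4,0,0,0,0],
  ],
)

```text
time_s: 20.45
tcp_pos: [0.4559, 0.0591, 0.0276]
eef_rot: [24.8, 90.0, 40.2]
contact_force: [-0.3, 0.3, 1.2]
gripper_width: 0.0006
```

Emit:
carry_out(
  moves=[
    [0,0,-0.5,0,0,0,0],
    [0,0,-0.5,0,0,0,0],
  ],
)

```text
time_s: 20.65
tcp_pos: [0.456, 0.0591, 0.0274]
eef_rot: [-8.9, 90.0, 6.5]
contact_force: [-0.5, 0.4, 4.8]
gripper_width: 0.0006
```

Emit:
carry_out(
  moves=[
    [0,0,-0.4,0,0,0,0],
    [0,0,-0.4,0,0,0,0],
  ],
)

```text
time_s: 20.85
tcp_pos: [0.456, 0.0591, 0.0272]
eef_rot: [0.8, 90.0, 16.2]
contact_force: [-3.2, 1.2, 9.0]
gripper_width: 0.0007
```

That is the hard rim, at a reported z of 27.3 mm, so the left catch is home. Moving to press_right.

Emit:
carry_out(
  moves=[
    [0,0,14,0,0,0,0],
    [10,-36,14,0,0,0,0],
    [22,-80,14,0,0,0,0],
    [34,-122,14,0,0,0,0],
    [46.2,-164,14,0,0,0,0],
  ],
)

```text
time_s: 21.35
tcp_pos: [0.5021, -0.1065, 0.0406]
eef_rot: [145.3, 90.0, 160.7]
contact_force: [0.8, 1.8, 0.2]
gripper_width: 0.0005
```

Emit:
carry_out(
  moves=[
    [0,0,0,0,0,0,0],
    [0,0,-3,0,0,0,0],
    [0,0,-5,0,0,0,0],
    [0,0,-6,0,0,0,0],
    [0,0,-6,0,0,0,0],
  ],
)

```text
time_s: 21.85
tcp_pos: [0.5018, -0.104, 0.0346]
eef_rot: [167.0, 90.0, -177.5]
contact_force: [-1.0, 0.5, -0.3]
gripper_width: 0.0006
```

```bash
python3 st.py
```

```text
21.85 [-55.1 -84.4  34.6] [-1.04  0.51 -0.31]
```

Emit:
carry_out(
  moves=[
    [0,0,-1,0,0,0,0],
    [0,0,-1.5,0,0,0,0],
    [0,0,-1.5,0,0,0,0],
  ],
)

```text
time_s: 22.15
tcp_pos: [0.5021, -0.1047, 0.0333]
eef_rot: [23.8, 90.0, 39.3]
contact_force: [0.3, -0.1, -0.3]
gripper_width: 0.0004
```

Emit:
carry_out(
  moves=[
    [-0.2,0,-0.8,0,0,0,0],
    [-0.2,0,-0.8,0,0,0,0],
  ],
)

```text
time_s: 22.35
tcp_pos: [0.5021, -0.1049, 0.0326]
eef_rot: [-6.1, 90.0, 9.3]
contact_force: [1.0, 0.6, 0.7]
gripper_width: 0.0004
```

Emit:
carry_out(
  moves=[
    [-0.2,0,-0.7,0,0,0,0],
    [-0.2,0,-0.7,0,0,0,0],
  ],
)

```text
time_s: 22.55
tcp_pos: [0.5021, -0.105, 0.032]
eef_rot: [-14.3, 90.0, 1.1]
contact_force: [0.3, 1.4, 1.8]
gripper_width: 0.001
```

Emit:
carry_out(
  moves=[
    [-0.3,0,-0.8,0,0,0,0],
    [-0.3,0,-0.8,0,0,0,0],
  ],
)

```text
time_s: 22.75
tcp_pos: [0.502, -0.105, 0.0314]
eef_rot: [-19.6, 89.9, -4.2]
contact_force: [0.7, 0.4, 4.2]
gripper_width: 0.0005
```

Emit:
carry_out(
  moves=[
    [-0.3,0,-0.8,0,0,0,0],
    [-0.3,0,-0.8,0,0,0,0],
  ],
)

```text
time_s: 22.95
tcp_pos: [0.5018, -0.1051, 0.0306]
eef_rot: [-20.3, 89.9, -4.9]
contact_force: [2.0, -0.8, 4.0]
gripper_width: 0.0005
```

Emit:
carry_out(
  moves=[
    [-0.3,0,-0.5,0,0,0,0],
    [-0.3,0,-0.5,0,0,0,0],
  ],
)

```text
time_s: 23.15
tcp_pos: [0.5018, -0.1051, 0.0302]
eef_rot: [-21.8, 89.9, -6.4]
contact_force: [1.7, -1.6, 5.5]
gripper_width: 0.0005
```

Emit:
carry_out(
  moves=[
    [0,0,-0.6,0,0,0,0],
    [0,0,-0.6,0,0,0,0],
  ],
)

```text
time_s: 23.35
tcp_pos: [0.5013, -0.1051, 0.0295]
eef_rot: [-23.7, 89.9, -8.3]
contact_force: [0.2, 0.4, 9.9]
gripper_width: 0.0003
```

Emit:
carry_out(
  moves=[
    [0,0,-0.4,0,0,0,0],
    [0,0,-0.4,0,0,0,0],
  ],
)

```text
time_s: 23.55
tcp_pos: [0.5001, -0.105, 0.0283]
eef_rot: [156.5, 89.9, 171.9]
contact_force: [-0.5, -0.9, -0.2]
gripper_width: 0.0005
```

Emit:
carry_out(
  moves=[
    [0,0,-0.4,0,0,0,0],
    [0,0,-0.4,0,0,0,0],
  ],
)

```text
time_s: 23.75
tcp_pos: [0.5001, -0.105, 0.0277]
eef_rot: [165.6, 89.9, -179.1]
contact_force: [0.1, 0.7, -0.3]
gripper_width: 0.0004
```

Snapped: 9.9 N fell to about 0. I'll confirm against the rim.

Emit:
carry_out(
  moves=[
    [0,0,-0.5,0,0,0,0],
    [0,0,-0.5,0,0,0,0],
  ],
)

```text
time_s: 23.95
tcp_pos: [0.5004, -0.105, 0.0276]
eef_rot: [167.3, 90.0, -177.3]
contact_force: [-0.2, -0.9, 0.1]
gripper_width: 0.0006
```

Emit:
carry_out(
  moves=[
    [0,0,-0.4,0,0,0,0],
    [0,0,-0.4,0,0,0,0],
  ],
)

```text
time_s: 24.15
tcp_pos: [0.5006, -0.1051, 0.0274]
eef_rot: [180.0, 90.0, -164.6]
contact_force: [-0.8, -0.3, 2.9]
gripper_width: 0.0006
```

Emit:
carry_out(
  moves=[
    [0,0,-0.5,0,0,0,0],
    [0,0,-0.5,0,0,0,0],
  ],
)

```text
time_s: 24.35
tcp_pos: [0.5006, -0.1051, 0.0272]
eef_rot: [-121.9, 90.0, -106.5]
contact_force: [-2.6, -0.1, 6.6]
gripper_width: 0.0003
```

Emit:
carry_out(
  moves=[
    [0,0,14,0,0,0,0],
    [-12,42,14,0,0,0,0],
    [-24,86,14,0,0,0,0],
    [-36,130,14,0,0,0,0],
    [-45,164,14,0,0,0,0],
  ],
)

```text
time_s: 24.85
tcp_pos: [0.4552, 0.0609, 0.041]
eef_rot: [22.9, 89.9, 38.3]
contact_force: [0.0, 0.4, 0.9]
gripper_width: 0.0002
```

Emit:
carry_out(
  moves=[
    [0,0,-4,0,0,0,0],
    [0,0,-9,0,0,0,0],
    [0,0,-11,0,0,0,0],
    [0,0,-12,0,0,0,0],
    [0,0,-12,0,0,0,0],
  ],
)

```text
time_s: 25.35
tcp_pos: [0.4557, 0.0581, 0.0285]
eef_rot: [-163.2, 90.0, -147.9]
contact_force: [-0.7, -1.0, -0.6]
gripper_width: 0.0004
```

The left side shows no contact at z = 28.5 mm, so it stayed home. I'll retreat and do a last numeric check.

Emit:
carry_out(
  moves=[
    [0,0,40,0,0,0,0],
    [0,0,90,0,0,0,0],
    [0,20,140,0,0,0,0],
    [-20,70,160,0,0,0,0],
    [-40,120,160,0,0,0,0],
  ],
)

```text
time_s: 25.85
tcp_pos: [0.4222, 0.1678, 0.1916]
eef_rot: [23.8, 89.6, 39.0]
contact_force: [1.1, 0.8, -1.1]
gripper_width: 0.0003
```

Emit:
carry_out(
  moves=[
    [-10,50,0,0,0,0,0],
    [-20,100,0,0,0,0,0],
    [-30,150,0,0,0,0,0],
    [-30,150,0,0,0,0,0],
    [-30,150,0,0,0,0,0],
  ],
)

```text
time_s: 26.35
tcp_pos: [0.3904, 0.3173, 0.1876]
eef_rot: [-139.4, 89.9, -124.0]
contact_force: [-0.1, -0.6, -0.9]
gripper_width: 0.0005
```

Run:
```python
from st import *
t,s=r.capture("top"),r.capture("side"); st=r.get_state(); print(st['time_s'],st['tcp_pos'],st['contact_force'])
T0=cv2.imread("pics/top0.png"); cv2.imwrite("pics/tend.png",t)
d=(cv2.absdiff(T0,t).max(2)>50)
for n,(x,y,w,h) in dict(mug=(410,210,60,60),jar=(392,150,45,65),coupler=(190,175,20,18),plate=(105,145,75,75)).items(): print(n,d[y:y+h,x:x+w].mean().round(3))
W=lambda X,Y,Z: np.array([.5325+.000964*X-.0002656*Y,-.008+.0002656*X+.000964*Y,Z/1e3])
# lid top/near-wall boundary rows at both ends of near edge (side) : expect flush ~ pred minus ~2 px bias
for lx in(20,70,120):
    p=proj("side",W(67-lx,125,56))[0]; u=int(round(p[0])); print(u,"pred flush",p[1].round(1),"seen",s[236:258,u].max(1))
g=t.min(2); m=(g>150); print("front top edge: pred",proj("top",[W(-67,85,56),W(-67,0,56),W(-67,-85,56)]).round(1).tolist())
for u in(240,265,290): print(u,t[205:262,u].max(1))
```

```text
26.45 [0.39077041 0.31571965 0.18782904] [ 0.14774404 -0.1514881   0.46667658]
mug 0.0
jar 0.0
coupler 0.0
plate 0.0
278 pred flush 249.2 seen [194 194 195 195 194 197 200 197 195 196 195 195 187 160 127 131 127 127
 127 139 159 167]
302 pred flush 248.0 seen [199 199 195 196 199 199 193 194 195 195 194 184 150 131 132 132 131 133
 146 160 157 161]
325 pred flush 246.8 seen [191 192 182 190 193 195 199 197 197 197 184 151 138 135 134 135 140 157
 172 156 163 162]
front top edge: pred [[250.5, 242.2], [284.9, 232.5], [319.0, 222.8]]
240 [229 229 229 234 240 240 239 239 240 239 239 240 240 239 240 239 239 239
 239 239 240 239 240 239 238 240 239 239 240 240 242 244 245 243 239 239
 239 239 246 245 168 102 133 169 207 250 243 242 247 241 147   0  16  13
  16  16  16]
265 [238 239 239 240 240 240 239 240 238 231 231 226 225 225 224 226 228 229
 233 235 237 240 240 239 240 239 239 239 238 238 240 246 249 167  96 128
 176 201 250 243 242 248 243 108   0  12  20  18  13  13  15  13  22  19
  12  12  18]
290 [240 237 233 233 232 229 229 233 232 226 227 226 225 230 238 234 241 240
 240 239 239 239 239 240 247 250 142  94 129 193 224 250 243 243 249 247
 109   3  17  16  17  11  18  16  19  15  14  11  13  19  14  15  14  15
  24  11  16]
```

```bash
python3 -c "
from plant import r
print(r.close_job())"
```

```text
the job is handed in; nothing more can be done
None
```

I stood the last nozzle over the empty post, swung the lid down and snapped both front catches. The job was handed in at about 26.5 s, with the arm clear.

**Catches:** the left push peaked at about 9.6 N and the right at about 9.9 N. Each then fell to about 0 as it snapped, and met the hard rim at a reported height of 27.2–27.4 mm. The highest push read on the lid was about 9.6 N, well under the 18 N that cracks it. Checked again after the right side snapped, the left catch had not sprung back up.

**Last checks:** the lid's near edge lay within half a pixel of the flush position at three places. The mug, the sprinkles jar with the cutter beside it, the coupler, and the plate with the cupcake showed no change from the first picture. All four nozzles stood upright in a row before the lid closed; I did not look at them again through the closed lid.

**What disagreed:**
- **Fingertip height:** the fingertips sit higher than the reported tool position, by about 19 mm in the camera view and nearer 28 mm when they touched the lid. My first lid push therefore passed over the edge without moving it, and the nozzle was gripped near its tip. I corrected for this, and nothing was disturbed.
- **Side camera:** its measurements were off by about 3 mm from the top camera and the grip.

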